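# Index and lock the tile decorating wheel

## Task

Turn the decorating wheel by its black knob until the pointer on its far rim stands at the upright mark, then press the knob lightly and feel to and fro for the index hole there until the plunger drops in, and push the knob fully home so that it stays down when you let go. Do not strain the wheel against the plunger once it has caught; leave the tile lying on the wheel and do not disturb the other things on the bench.

Things in the scene. Friction and masses are not known exactly. Their poses are not given: they have to be found in the camera images.
- stand: Grey cast stand of the decorating wheel, fixed to the bench; foot 190 mm in diameter. Origin on the wheel's vertical axis at bench height, z up; its +x axis points from the axis to the mark post (away from the robot, up to 0.4 rad to either side).
- mark (a point): Top of the mark: a steel post 14 mm wide with a knife edge on top, standing just outside the rim on the far side. The point is 127 mm from the wheel's axis, 120 mm above the bench.
- wheel: Flat aluminium wheel, 224 mm in diameter, 14 mm thick, upper face 107 mm above the bench, turning easily (about 1 N at the knob) on the vertical axis, either way round. Origin on the axis at bench height; its +x axis points from the axis to the pointer. The knob stands opposite, on -x.
- axis (a point): Centre of the wheel's upper face.
- pointer (a point): Tip of the dark pointer fixed on the wheel's rim, 122 mm from the axis, 113 mm above the bench.
- knob_top (a point): Centre of the top of the plunger's black knob: an upright plain cylinder 24 mm in diameter, 33 mm tall, 90 mm from the axis on the side opposite to the pointer. Raised, its top is 170 mm above the bench; fully home 152 mm. Being round, it may turn within the grip as the wheel goes round.
- plunger (a joint): How far the knob is pushed down, in m: 0 raised, 0.018 fully home. It has 2.5 N of friction and stays where left, unless the pin's spring lifts it. The pin meets the index plate after 4 mm. Over solid plate the spring then pushes back 2 N at first, 7.5 N with the knob fully down, and lifts the knob again when let go.
- boss (a point): Centre of the top of the steel boss, 22 mm in diameter, standing 10 mm above the wheel under the knob; the knob's 12 mm stem enters it. In it runs the sprung 10 mm pin (2 N preload, 0.4 N/mm). Over a hole the pin snaps in, its push back on the knob vanishes and the wheel is caught; pushed fully down, the knob then stays down.
- divider: Dark steel index plate, hidden under the wheel, top 85 mm above the bench; origin on the axis at bench height. 12 holes, 30 degrees apart, 90 mm from the axis, 12.5 mm wide for the 10 mm pin. It has slipped round a little: with the pointer right at the mark the pin may be up to 11 mm to either side of its hole, which must be felt for. Straining the caught pin sideways with over 25 N damages it.
- tile: Mosaic tile 88 x 66 x 11 mm, lying loose on the middle of the wheel. Origin at the centre of its underside.
- block_a: Bystander, to be left alone: dark carved printing block, 80 x 60 x 18 mm, beside the wheel.
- jar: Bystander, to be left alone: closed glaze jar, 60 mm diameter, 85 mm tall, beside the wheel.
- sample: Bystander, to be left alone: square mosaic sample tile, 75 x 75 x 11 mm, beyond the wheel.
- bowl: Bystander, to be left alone: white bowl, 110 mm across, 45 mm high.
- mug: Bystander, to be left alone: terracotta mug, 76 mm across, 90 mm high, with a handle.
- brush: Bystander, to be left alone: wooden brush lying on the bench.
- block_b: Bystander, to be left alone: small dark carved block, 60 x 50 x 18 mm.
Things that resemble listed ones, but are neither listed nor needed, are in the scene too. Leave any purple look-alike of the tile alone.

How it is judged:
At the end, for the whole second after the job is handed in: The pointer is within 22 mm of the mark (the index hole nearest to it), the knob has been pushed at least 15.5 mm of its 18 mm down and stays there by itself, the wheel is at rest, and the tile lies on the wheel within 30 mm of its centre (horizontal distance between pointer and mark below 0.022 m and value of joint plunger above 0.0155 m and angular speed of wheel below 0.05 rad/s and horizontal distance between tile and axis below 0.03 m and z of tile in the frame of stand above 0.1 m); the robot touches nothing.
It fails at once if the plunger's pin is strained against the index plate with more than 25 N (contact force between divider and wheel above 25 N).
It fails at once if another thing on the bench is pushed more than 25 mm (distance of any of block_a, jar, sample, bowl, mug, brush, block_b from where it was at the start of the episode above 0.025 m).
It also fails if it takes over 64 s, if anything falls off the work surface, if the arm or the gripper's body presses on something with over 40 N, if the wrist force passes 120 N, or if a joint passes its speed limit or range.

## Robot

A 6-joint arm with a two-finger parallel gripper is mounted at the origin on the work surface. World frame = base frame: x ahead of the robot, y to its left, z up, the work surface at z = 0. Lengths are in m, angles in rad, forces in N, time in s.
With the tool pointing down it reaches from about 0.25 to 0.725 m from the base axis. Payload 4 kg.
Tool frame: the origin (TCP) lies on the centre line of the jaws, within the pads' length; the fingertips stand 25 mm ahead of it and the grasp point (between the pads) lies 6 mm ahead of it; z points along the fingers, x is the direction in which the jaws open and shut, and the axes are right-handed (so a half turn about z gives the same grasp; the last joint's range is limited). The gripper opens to 85 mm and grips with 20 to 120 N. Pads are 22 mm wide; open, the fingers measure 114 mm over their backs; the gripper's body (76 mm by 85 mm) begins 54 mm behind the grasp point. The pads swing forward as they close: fully open they stand 13 mm farther back than shut.
Start: joints at [1.195, 0.241, 0.005, 1.335, 0, 1.571], TCP at [0.184, 0.465, 0.225] pointing down, gripper open.
Joint ranges: [-2.72, 2.72], [-1.05, 1.87], [-1.09, 1.28], [-1.99, 2.15], [-1.42, 1.44], [-3.14, 3.14]. Speed limits (rad/s): [2.79, 2.79, 3.14, 3.14, 3.14, 3.14].

## Interface

Orientations are given as a unit quaternion [x, y, z, w].
In Python, from workcell import bot, imaging, order gives the robot as it stands.
- The arm moves only by the tool carry_out, never from a script. Its argument "moves" is a list of rows, each a list of 5 numbers: the shift along the tool's x, y, z scaled (see below), then the turn about the tool's z scaled (see below), then the opening, from -1 (shut) to 1 (fully open). In form: [[tx, ty, tz, roll, hand], ...]. A call has 1 to 20 rows; each row is the pose to reach, as a shift and turn from the pose commanded when the call began, along the tool's axes at that moment; what a row does not reach only later rows make up. The controller multiplies each number of a shift by 0.1 m and each number of a turn by 90 degrees. A row lasts 1/10 s, in which the tool goes at most 50 mm and 8.59 degrees, less where a joint would pass 70% of its speed; a pose out of reach is approached as far as the arm can. A call with a number of a shift or a turn outside -1 to 1 is refused whole. A call with a gripper value outside its range is refused whole. The fingers move at their own pace and stop on an object; the grip force is fixed at half the most. Time passes only in rows, so rows that repeat a pose let the fingers close. It gives the time, the measured TCP pose, the force and the opening at its end, in the units of the state.
- bot.get_obs(): the state, without advancing time (a new reading comes with each control period).
- imaging.camera(name): name is "scene" or "side" or "wrist"; returns the picture (384x512x3 uint8, red, green, blue); there is no depth.
- imaging.camera_model(name): a dict with "fovy" (degrees; the focal length in pixels is half the picture's height over the tangent of half this angle, whatever the lens; pixels are square), "cx", "cy" (the principal point, pixels), "eye" and "rotation" of the camera in the world. Camera axes: x right, y up, looking along -z (the intrinsics and any distortion apply to the point x, -y, -z); pixel columns grow to the right and rows downward; lengths in m; the calibration is good to about 2 mm. A picture is of the moment at which its call begins: read the wrist's pose just before it. camera_model takes no time and is no camera call; for the wrist camera it gives the pose at the moment of the call.
- order.job_done(): hands the job in, once; it reports no verdict.
The state is a dict: "clock": time; "joint_pos": joint angles; "joint_vel": joint speeds; "tau": joint torques, N m; "eef_pos": TCP position; "tool_rot": TCP orientation; "ft_force": force on the tool from outside, world axes, zero at the start; "ft_torque": the same for the moment, N m; "grip_width": finger opening in m.
Only numpy, scipy, OpenCV 4.12 (cv2) and the standard library are available. Lean on these libraries where they do the work, as an engineer would, in place of code of your own. Each camera call takes 0.05 s, during which the arm holds its last target.

## Working session

There is one attempt and no reset: what is moved stays moved. The work goes in short steps, Python scripts to look and compute and a tool call to move; the robot and the scene stay as the last step left them, time stands still between calls to the robot, and variables do not carry over. Pictures are saved under pics/ and viewed, and the job is handed in when it is done.

Besides the shell and the picture viewer there is one more tool, called after "Emit:" as name([rows], argument=value, ...), one row to a line, values as JSON. carry_out: Moves the arm, as the interface text tells. Its arguments: {"type":"object","properties":{"moves":{"type":"array","items":{"type":"array","items":{"type":"number","minimum":-1,"maximum":1}}}},"required":["moves"]}

```bash
ls; mkdir -p pics
python3 - <<'E'
from workcell import bot, imaging, order
import cv2
o=bot.get_obs();print(o)
for n in("scene","side","wrist"):
    print(n,imaging.camera_model(n))
    cv2.imwrite(f"pics/{n}0.png",imaging.camera(n)[...,::-1])
E
```

```text
pics
{'clock': 0.0, 'joint_pos': array([ 1.19502797e+00,  2.41403777e-01,  3.69326200e-03,  1.33520720e+00,
       -1.17921166e-05,  1.57079683e+00]), 'joint_vel': array([-5.22461778e-04, -1.38395619e-03,  2.57225516e-04, -4.35386246e-05,
       -1.01834758e-03, -5.00578602e-04]), 'tau': array([-5.07516052e-04, -3.72318757e+01,  2.52407080e+01,  1.69727934e-02,
       -6.87314696e-05, -5.35351859e-06]), 'eef_pos': array([0.18325333, 0.46449376, 0.22390576]), 'tool_rot': array([ 8.26736444e-01,  5.62588417e-01, -8.73597125e-04,  6.01609139e-04]), 'ft_force': array([ 0.57173656, -1.2466486 , -0.26555845]), 'ft_torque': array([ 0.00825632,  0.00957393, -0.04394483]), 'grip_width': 0.08517008582513023}
scene {'fovy': 44.623993922445976, 'cx': 252.53704190229632, 'cy': 190.95013541310564, 'eye': array([ 1.17690624, -1.05509063,  1.33435104]), 'rotation': array([0.37095599, 0.09717615, 0.22430183, 0.89590018])}
side {'fovy': 57.9776806350887, 'cx': 259.7105229378356, 'cy': 191.49809248049493, 'eye': array([0.5383129 , 0.88045806, 0.99614811]), 'rotation': array([-0.01397176,  0.39016157,  0.92009056, -0.03181356])}
wrist {'fovy': 70.996271325301, 'cx': 253.58057466878614, 'cy': 192.30455530232183, 'eye': array([0.12140524, 0.48869894, 0.37327413]), 'rotation': array([-0.10888058, -0.07254262,  0.55814669,  0.81936247])}
```

View pics/scene0.png

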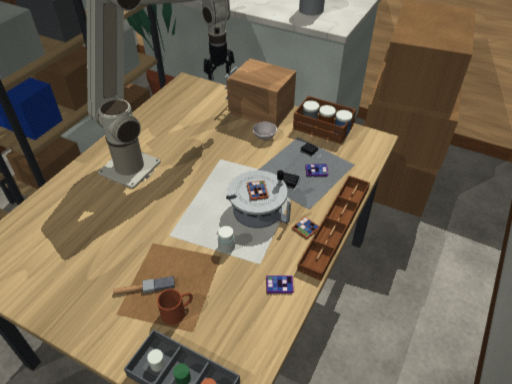

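View pics/side0.png

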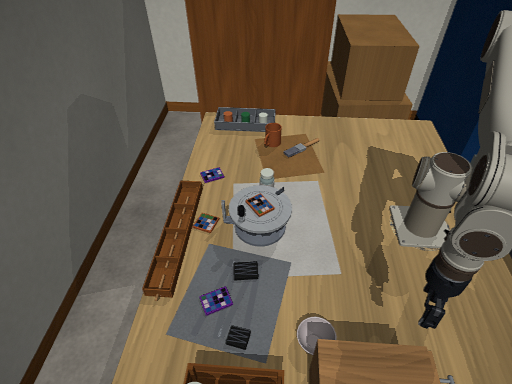

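View pics/wrist0.png

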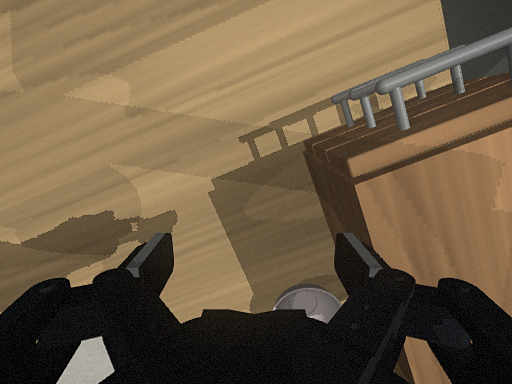

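Run:
```python
import cv2
a=cv2.imread("pics/scene0.png")[150:260,200:320];cv2.imwrite("pics/sc1.png",cv2.resize(a,None,fx=5,fy=5,interpolation=cv2.INTER_CUBIC)[:600])
a=cv2.imread("pics/side0.png")[160:255,205:305];cv2.imwrite("pics/si1.png",cv2.resize(a,None,fx=6,fy=6,interpolation=cv2.INTER_CUBIC))
```

```text
(no output)
```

View pics/sc1.png

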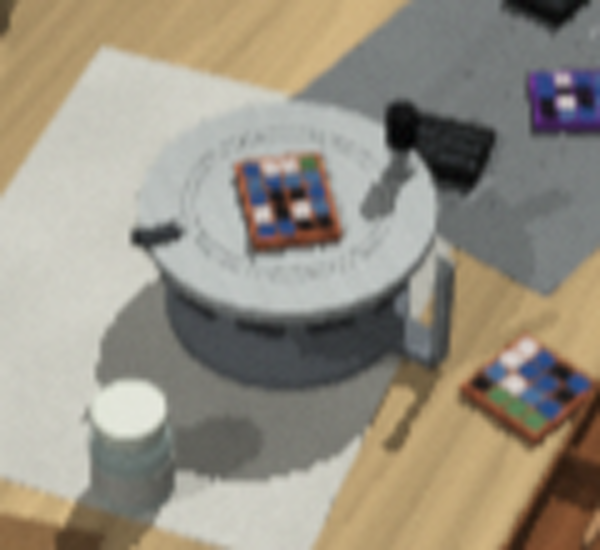

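View pics/si1.png

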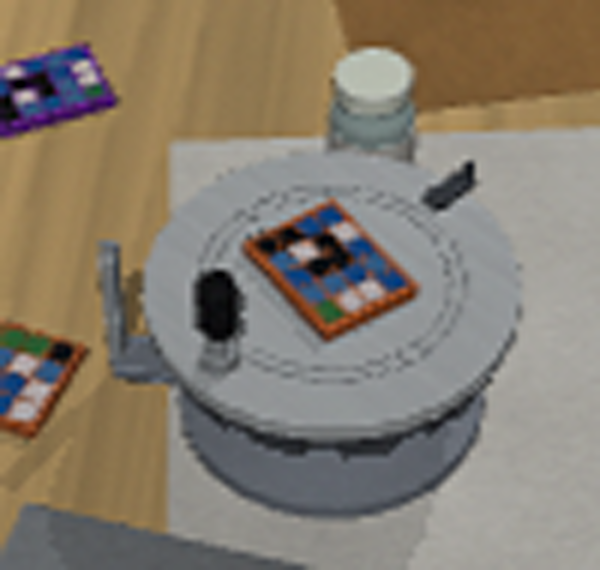

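```bash
cat > h.py <<'E'
import numpy as np
from scipy.spatial.transform import Rotation as R
def ray(m,px):
    f=192/np.tan(np.radians(m["fovy"]/2))
    d=np.array([(px[0]-m["cx"])/f,-(px[1]-m["cy"])/f,-1.])
    return np.array(m["eye"]),R.from_quat(m["rotation"]).apply(d)
def atz(m,px,z):
    e,d=ray(m,px);return (e+d*(z-e[2])/d[2])
def proj(m,P):
    f=192/np.tan(np.radians(m["fovy"]/2))
    c=R.from_quat(m["rotation"]).inv().apply(np.array(P)-m["eye"])
    return np.array([m["cx"]+f*c[0]/-c[2],m["cy"]-f*c[1]/-c[2]])
def tri(ms,ps):
    A=np.zeros((3,3));b=np.zeros(3)
    for m,p in zip(ms,ps):
        e,d=ray(m,p);d=d/np.linalg.norm(d);Q=np.eye(3)-np.outer(d,d);A+=Q;b+=Q@e
    return np.linalg.solve(A,b)
E
python3 - <<'E'
from h import *
from workcell import imaging
S=imaging.camera_model("scene");D=imaging.camera_model("side")
sc=lambda x,y:(200+x/5,150+y/5); si=lambda x,y:(205+x/6,160+y/6)
for n,a,b,z in [("knob",(402,108),(217,282),.17),("ptr",(135,238),(473,167),.113),("mark",(444,243),(107,243),.12)]:
    a=sc(*a);b=si(*b);print(n,atz(S,a,z).round(4),atz(D,b,z).round(4),tri([S,D],[a,b]).round(4))
from scipy.optimize import least_squares
for m,pts in((S,[sc(*p) for p in[(135,210),(185,125),(290,99),(380,120),(437,215),(150,260),(290,315),(200,290),(380,295)]]),(D,[si(*p) for p in[(146,275),(180,195),(325,150),(450,185),(520,280),(480,370),(330,428),(220,390)]])):
    P=np.array([atz(m,p,.107)[:2] for p in pts])
    r=least_squares(lambda q:np.hypot(*(P-q[:2]).T)-q[2],[.5,0,.11]);print(r.x,r.fun.round(4))
E
```

```text
knob [0.658  0.1059 0.17  ] [0.6539 0.1053 0.17  ] [0.6558 0.1059 0.1697]
ptr [ 0.5216 -0.0543  0.113 ] [ 0.5147 -0.0562  0.113 ] [ 0.5179 -0.0543  0.113 ]
mark [0.7256 0.0401 0.12  ] [0.7291 0.0314 0.12  ] [0.7277 0.0359 0.1248]
[0.59906503 0.03638064 0.11369521] [-0.0006  0.0008 -0.0006  0.0006 -0.0018  0.0027  0.0007 -0.0041  0.0023]
[0.59662994 0.03795135 0.11067474] [-0.002   0.0048 -0.0005 -0.0029  0.0011  0.0004  0.0034 -0.0043]
```

Run:
```python
from h import *
from workcell import imaging,bot
S=imaging.camera_model("scene");D=imaging.camera_model("side")
for p in[(230,108),(275,122),(295,101),(265,131),(226,250),(309,149),(288,181),(173,312)]:print(p,atz(S,p,0).round(3))
for p in[(318,340),(433,348)]:print(p,atz(D,p,.15).round(3))
r=R.from_quat(bot.get_obs()["tool_rot"]);print(r.as_matrix().round(3))
T=np.array([.656,.106,.24]);print(r.inv().apply(T-bot.get_obs()["eef_pos"]))
```

```text
(230, 108) [0.161 0.576 0.   ]
(275, 122) [0.408 0.576 0.   ]
(295, 101) [0.419 0.779 0.   ]
(265, 131) [0.398 0.493 0.   ]
(226, 250) [ 0.591 -0.19  -0.   ]
(309, 149) [0.63  0.468 0.   ]
(288, 181) [0.635 0.238 0.   ]
(173, 312) [ 0.568 -0.485  0.   ]
(318, 340) [0.422 0.517 0.15 ]
(433, 348) [0.149 0.517 0.15 ]
[[ 0.367  0.93  -0.001]
 [ 0.93  -0.367 -0.002]
 [-0.002 -0.    -1.   ]]
[-0.16016724  0.57132199 -0.01564005]
```

Emit:
carry_out([
  [-0.1,0.3,0,0,1],
  [-0.2,0.65,-0.05,0,1],
  [-0.3,1,-0.1,0,1],
])

```text
clock: 0.45
eef_pos: [0.2658, 0.3996, 0.2344]
tool_rot: [0.826, 0.563, -0.001, 0.0]
ft_force: [-0.6, 1.2, -0.5]
grip_width: 0.0855
```

Emit:
carry_out([
  [-0.1,0.35,0,0,1],
  [-0.2,0.7,0,0,1],
  [-0.28,1,0,0,1],
])

```text
clock: 0.75
eef_pos: [0.3493, 0.3364, 0.2346]
tool_rot: [0.827, 0.562, -0.0, 0.0]
ft_force: [-0.2, 0.6, -0.4]
grip_width: 0.0854
```

Emit:
carry_out([
  [-0.1,0.35,0,0,1],
  [-0.2,0.7,0,0,1],
  [-0.28,1,0,0,1],
])

```text
clock: 1.05
eef_pos: [0.4321, 0.2736, 0.2345]
tool_rot: [0.827, 0.562, -0.0, 0.0]
ft_force: [-1.0, 0.5, -0.6]
grip_width: 0.0853
```

Emit:
carry_out([
  [-0.1,0.35,0,0,1],
  [-0.2,0.7,0,0,1],
  [-0.28,1,0,0,1],
])

```text
clock: 1.35
eef_pos: [0.5149, 0.2109, 0.2344]
tool_rot: [0.827, 0.562, -0.0, -0.0]
ft_force: [0.4, 0.4, -0.3]
grip_width: 0.0854
```

Emit:
carry_out([
  [0,0,0,0.1,1],
  [0,0,0,0.2,1],
  [0,0,0,0.3,1],
  [0,0,0,0.4,1],
  [0,0,0,0.5,1],
  [0,0,0,0.6,1],
  [0,0,0,0.6,1],
])

```text
clock: 2.05
eef_pos: [0.5135, 0.2121, 0.2343]
tool_rot: [0.992, 0.124, -0.001, 0.0]
ft_force: [0.9, 1.1, 0.4]
grip_width: 0.0855
```

Emit:
carry_out([
  [0,0,0,0.1,1],
  [0,0,0,0.2,1],
  [0,0,0,0.3,1],
  [0,0,0,0.4,1],
  [0,0,0,0.5,1],
  [0,0,0,0.6,1],
  [0,0,0,0.6,1],
])

```text
clock: 2.75
eef_pos: [0.5135, 0.2122, 0.2343]
tool_rot: [0.94, -0.34, -0.0, 0.0]
ft_force: [-0.4, 0.1, 1.7]
grip_width: 0.0853
```

Run:
```python
from h import *
from workcell import imaging,bot
import cv2
m=imaging.camera_model("wrist");print(m["eye"],bot.get_obs()["joint_pos"])
im=imaging.camera("wrist");cv2.imwrite("pics/w1.png",im[...,::-1])
for P in[(.656,.106,.17),(.598,.037,.107),(.518,-.054,.113)]:print(proj(m,P))
o=bot.get_obs();r=R.from_quat(o["tool_rot"]);print(r.inv().apply(np.array([.656,.106,.235])-o["eef_pos"]))
```

```text
[0.55446951 0.26241432 0.38352826] [3.91826367e-01 3.49540571e-01 1.79198480e-01 1.40152533e+00
 1.56696091e-05 2.65604793e+00]
[470.91952372 189.68306078]
[410.32216879 252.70746273]
[395.2878285  344.42589094]
[ 0.17743185 -0.00937157 -0.00076979]
```

View pics/w1.png

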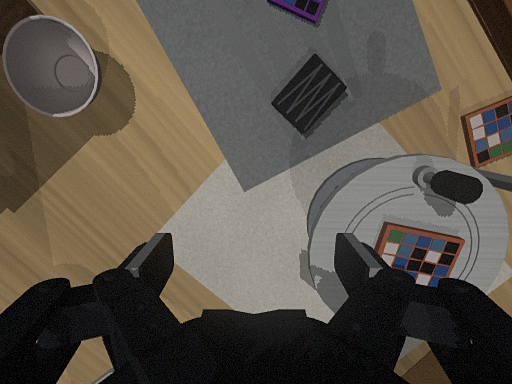

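Emit:
carry_out([
  [0.3,0,0,0,1],
  [0.6,-0.05,0,0,1],
  [0.9,-0.1,0,0,1],
])

```text
clock: 3.1
eef_pos: [0.5901, 0.1623, 0.2347]
tool_rot: [0.941, -0.337, -0.0, 0.0]
ft_force: [1.5, 0.0, -0.2]
grip_width: 0.0854
```

Emit:
carry_out([
  [0.3,0,0,0,1],
  [0.6,0,0,0,1],
  [0.87,0,0,0,1],
  [0.87,0,0,0,1],
])

```text
clock: 3.5
eef_pos: [0.6584, 0.1045, 0.233]
tool_rot: [0.941, -0.34, -0.0, 0.001]
ft_force: [0.5, 0.8, 0.3]
grip_width: 0.0854
```

Run:
```python
from h import *
from workcell import imaging,bot
import cv2
m=imaging.camera_model("wrist");o=bot.get_obs();print(o["joint_pos"],o["eef_pos"])
im=imaging.camera("wrist");cv2.imwrite("pics/w2.png",im[...,::-1])
for P in[(.656,.106,.17),(.598,.037,.107),(.518,-.054,.113)]:print(proj(m,P))
r=R.from_quat(o["tool_rot"]);print(r.inv().apply(np.array([.656,.106,.235])-o["eef_pos"]))
```

```text
[ 1.57859403e-01  5.93099485e-01  5.59014475e-01  1.53786100e+00
 -8.93159723e-04  2.42158772e+00] [0.65844814 0.10453396 0.23300787]
[250.8517212  201.49386481]
[251.06103592 260.9429726 ]
[248.42611758 351.59913642]
[-0.00282022  0.00043882 -0.00199125]
```

View pics/w2.png

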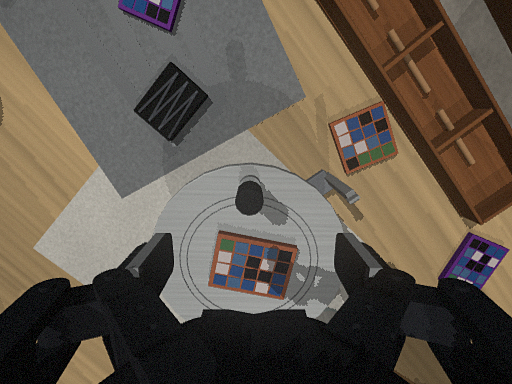

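Run:
```python
import cv2
a=cv2.imread("pics/w2.png")[150:310,140:370];cv2.imwrite("pics/w2c.png",cv2.resize(a,None,fx=3.4,fy=3.4,interpolation=cv2.INTER_CUBIC))
```

```text
(no output)
```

View pics/w2c.png

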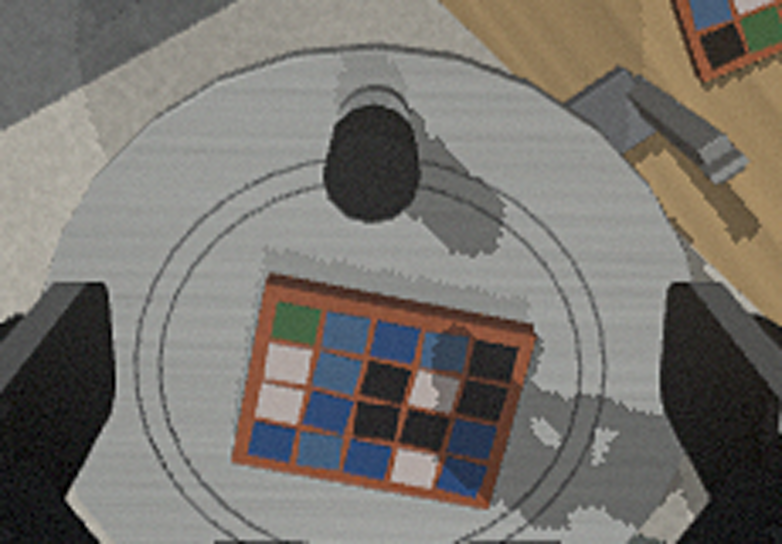

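Run:
```python
from h import *
from workcell import imaging,bot
from scipy.optimize import least_squares
m=imaging.camera_model("wrist")
c=lambda x,y:(140+x/3.4,150+y/3.4)
P=np.array([atz(m,c(*p),.107)[:2] for p in[(48,290),(100,172),(215,81),(372,47),(520,80),(640,172),(688,260)]])
r=least_squares(lambda q:np.hypot(*(P-q[:2]).T)-.112,[.6,0.04]);print(r.x,r.fun.round(4))
print(atz(m,c(372,175),.17),atz(m,c(724,157),.12))
```

```text
[0.59448244 0.03872755] [-0.0016  0.0001  0.0005  0.0005  0.0001 -0.0003 -0.001 ]
[0.65373587 0.10815709 0.17      ] [0.72776132 0.03428602 0.12      ]
```

Emit:
carry_out([
  [-0.04,0,0.15,0,1],
  [-0.04,0,0.35,0,1],
  [-0.04,0,0.55,0,1],
  [-0.04,0,0.66,0,1],
  [-0.04,0,0.68,0,1],
  [-0.04,0,0.68,0,1],
])

```text
clock: 4.15
eef_pos: [0.6533, 0.1103, 0.167]
tool_rot: [0.941, -0.338, -0.0, 0.0]
ft_force: [-0.6, -0.1, -0.6]
grip_width: 0.0856
```

Emit:
carry_out([
  [0,0,0,0,0],
  [0,0,0,0,-0.3],
  [0,0,0,0,-0.5],
  [0,0,0,0,-0.7],
  [0,0,0,0,-1],
  [0,0,0,0,-1],
  [0,0,0,0,-1],
  [0,0,0,0,-1],
])

```text
clock: 4.95
eef_pos: [0.6535, 0.1098, 0.1668]
tool_rot: [0.941, -0.338, -0.0, 0.0]
ft_force: [0.0, -1.6, -0.7]
grip_width: 0.0004
```

Run:
```python
from h import *
from workcell import imaging,bot
import cv2
o=bot.get_obs();print(o)
im=imaging.camera("wrist");cv2.imwrite("pics/w3.png",im[...,::-1])
```

```text
{'clock': 4.95, 'joint_pos': array([ 1.66507127e-01,  5.97740821e-01,  3.96723943e-01,  1.36986542e+00,
       -1.54140718e-05,  2.42726210e+00]), 'joint_vel': array([-3.84751640e-04,  1.34698921e-03, -2.12430810e-03, -1.60193161e-03,
        6.73379227e-04, -4.62427800e-06]), 'tau': array([-3.50832350e-03, -5.36815846e+01,  2.54515404e+01,  2.81824032e-03,
        2.33035462e-05,  9.06930531e-07]), 'eef_pos': array([0.65353383, 0.10983012, 0.16675599]), 'tool_rot': array([ 9.41082445e-01, -3.38177217e-01, -3.37135477e-05,  2.77619771e-05]), 'ft_force': array([ 0.0240323 , -1.55303219, -0.69028014]), 'ft_torque': array([-0.01379351, -0.0041222 ,  0.04942974]), 'grip_width': 0.0004231788113900676}
```

View pics/w3.png

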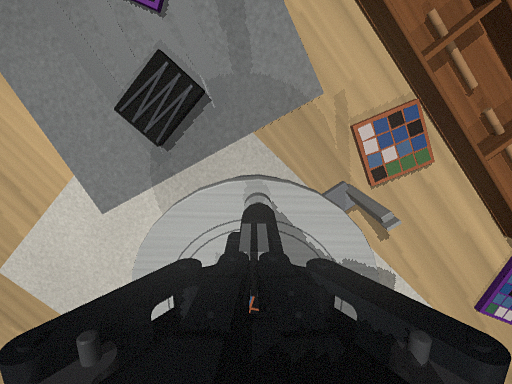

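Run:
```python
from h import *
from workcell import imaging,bot
import cv2
m=imaging.camera_model("wrist")
for P in[(.655,.107,.17),(.6535,.1098,.16),(.6535,.1098,.142)]:print(proj(m,P))
print(atz(m,(258,212),.17))
out=[]
for n,(a,b,w,h),k in(("scene",(200,130,130,130),4),("side",(180,130,130,130),4)):
    im=imaging.camera(n)[...,::-1];out.append(cv2.resize(im[b:b+h,a:a+w],None,fx=k,fy=k,interpolation=2)[:, :400] if 0 else cv2.resize(im[b:b+h,a:a+w],(400,400),interpolation=2))
out.append(0)
cv2.imwrite("pics/b3.png",np.hstack(out[:2]))
a=cv2.imread("pics/w3.png")[160:360,150:370];cv2.imwrite("pics/w3c.png",cv2.resize(a,None,fx=2.9,fy=2.9,interpolation=2))
```

```text
[259.64407796 236.05989209]
[254.58102867 227.56576127]
[254.48267778 217.43133045]
[0.66370432 0.11917979 0.17      ]
```

View pics/b3.png

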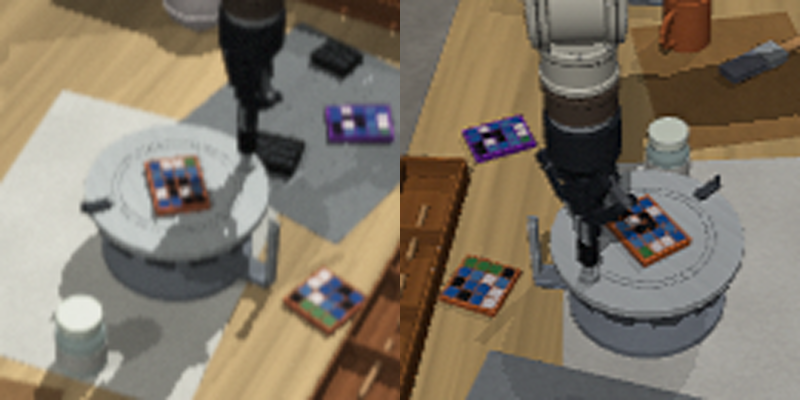

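View pics/w3c.png

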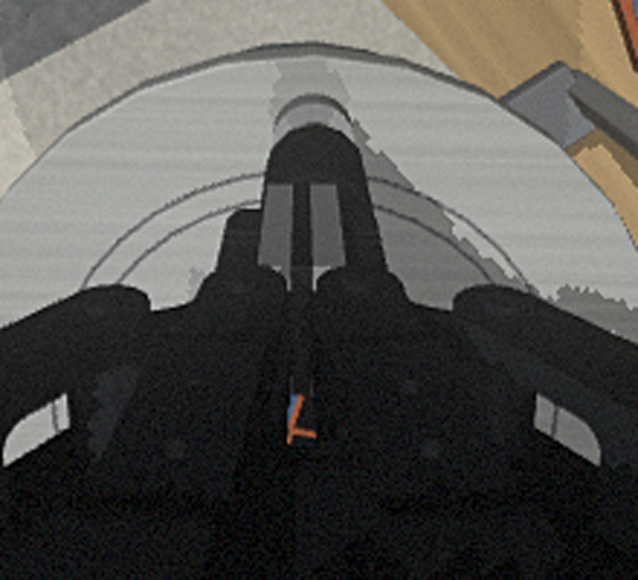

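Run:
```python
from h import *
from workcell import imaging,bot
import cv2
out=[]
for n,(a,b) in(("scene",(255,140)),("side",(205,170))):
    m=imaging.camera_model(n);im=imaging.camera(n)[...,::-1];
    im=cv2.resize(im[b:b+60,a:a+60],(400,400),interpolation=2)
    for P,col in(((.655,.107,.17),(0,255,0)),((.655,.107,.137),(0,255,255)),((.655,.107,.117),(255,0,0)),((.655,.107,.20),(0,0,255))):
        p=proj(m,P);q=(p-[a,b]+.5)*400/60;cv2.circle(im,tuple(int(v) for v in q),4,col,1);print(n,p)
    out.append(im)
cv2.imwrite("pics/b4.png",np.hstack(out))
```

```text
scene [279.79049978 171.16837825]
scene [279.49483149 177.70032515]
scene [279.31945029 181.57487206]
scene [280.06631968 165.07492483]
side [240.78996638 207.35008714]
side [241.17360885 214.13639157]
side [241.39880812 218.1199726 ]
side [240.42748909 200.93817649]
```

View pics/b4.png

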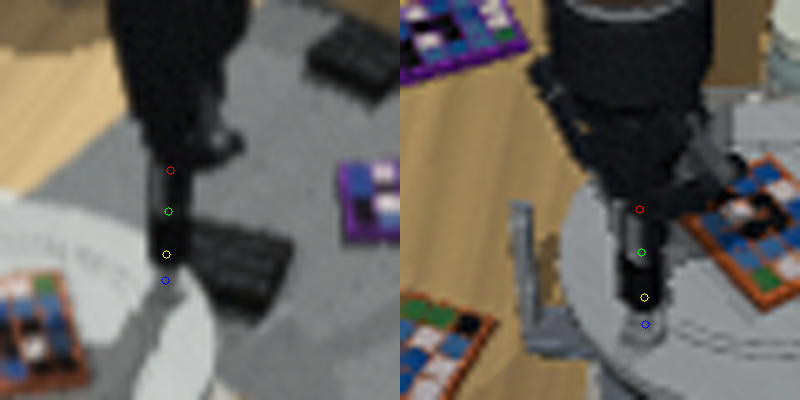

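Run:
```python
from h import *
from workcell import imaging,bot
m=imaging.camera_model("wrist")
for z in(.142,.15,.16,.17,.18):print(z,proj(m,(.6606,.1182,z)).round(1),proj(m,(.6535,.1098,z)).round(1))
for p in[(.655,.107,.17),(.647,.098,.17),(.663,.116,.17)]: print(proj(m,p).round(1))
```

```text
0.142 [254.7 202.1] [254.5 217.4]
0.15 [254.7 205.8] [254.5 221.7]
0.16 [254.8 210.8] [254.6 227.6]
0.17 [254.9 216.5] [254.6 234.2]
0.18 [255.  222.9] [254.7 241.6]
[259.6 236.1]
[258.8 254.6]
[260.5 216.8]
```

Run:
```python
from h import *
from workcell import imaging,bot
from scipy.optimize import least_squares
import cv2
a=cv2.imread("pics/w3.png")[165:290,110:390];cv2.imwrite("pics/w3d.png",cv2.resize(a,None,fx=2.8,fy=2.8,interpolation=2))
```

```text
(no output)
```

View pics/w3d.png

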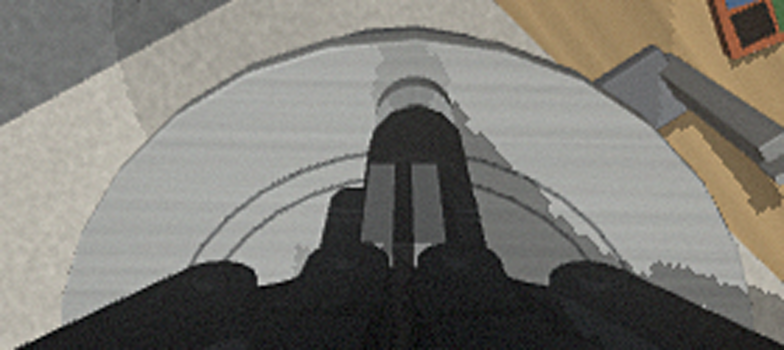

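Run:
```python
from h import *
from workcell import imaging,bot
from scipy.optimize import least_squares
m=imaging.camera_model("wrist");print(m)
c=lambda x,y:(110+x/2.8,165+y/2.8)
px=[c(*p) for p in[(62,310),(115,185),(185,107),(290,54),(412,38),(540,58),(650,118),(720,205),(748,300)]]
for z in(.08,.09,.1,.107,.115,.125):
    P=np.array([atz(m,p,z)[:2] for p in px])
    r=least_squares(lambda q:np.hypot(*(P-q[:2]).T)-q[2],[.6,0.04,.112]);print(z,r.x,r.fun.round(4))
```

```text
{'fovy': 70.996271325301, 'cx': 253.58057466878614, 'cy': 192.30455530232183, 'eye': array([0.69419634, 0.16020689, 0.31605488]), 'rotation': array([-0.12353547,  0.04424045, -0.33496547,  0.93304872])}
0.08 [0.5850123  0.02419638 0.12416979] [ 0.0009 -0.0012  0.0002  0.0001 -0.0006  0.0002  0.0009  0.0004 -0.0009]
0.09 [0.58963767 0.02995819 0.11890958] [ 0.0009 -0.0012  0.0002  0.0001 -0.0006  0.0002  0.0009  0.0004 -0.0009]
0.1 [0.59426304 0.03572001 0.11364937] [ 0.0008 -0.0011  0.0002  0.0001 -0.0006  0.0002  0.0008  0.0003 -0.0008]
0.107 [0.59750079 0.03975328 0.10996723] [ 0.0008 -0.0011  0.0002  0.0001 -0.0006  0.0002  0.0008  0.0003 -0.0008]
0.115 [0.60120109 0.04436274 0.10575906] [ 0.0008 -0.001   0.0002  0.0001 -0.0005  0.0002  0.0008  0.0003 -0.0008]
0.125 [0.60582645 0.05012456 0.10049885] [ 0.0007 -0.001   0.0002  0.0001 -0.0005  0.0001  0.0007  0.0003 -0.0007]
```

Run:
```python
from h import *
from workcell import imaging,bot
m=imaging.camera_model("wrist");o=bot.get_obs();r=R.from_quat(o["tool_rot"])
rc=R.from_quat(m["rotation"])
for lat in(-.011,0,.011):
  for d in(-.04,-.02,-.013,0,.012,.025):
    P=o["eef_pos"]+r.apply([0,lat,d]);print(lat,d,proj(m,P).round(1),(-rc.inv().apply(P-m["eye"])[2]).round(4))
```

```text
-0.011 -0.04 [255.  245.1] 0.1195
-0.011 -0.02 [254.8 227.7] 0.1388
-0.011 -0.013 [254.7 222.7] 0.1456
-0.011 0 [254.6 214.5] 0.1581
-0.011 0.012 [254.5 208. ] 0.1697
-0.011 0.025 [254.5 202. ] 0.1823
0 -0.04 [254.9 267.2] 0.1224
0 -0.02 [254.7 247.1] 0.1417
0 -0.013 [254.7 241.3] 0.1484
0 0 [254.6 231.9] 0.161
0 0.012 [254.5 224.3] 0.1726
0 0.025 [254.4 217.3] 0.1851
0.011 -0.04 [254.9 288.4] 0.1252
0.011 -0.02 [254.7 265.8] 0.1445
0.011 -0.013 [254.6 259.3] 0.1513
0.011 0 [254.5 248.6] 0.1639
0.011 0.012 [254.5 240.1] 0.1754
0.011 0.025 [254.4 232.1] 0.188
```

Emit:
carry_out([
  [0,0,0,0,1],
  [0,0,0,0,1],
  [0,0,0,0,1],
  [0,0,0,0,1],
  [0,0,0,0,1],
  [0,0,0,0,1],
])

```text
clock: 5.8
eef_pos: [0.6535, 0.1098, 0.1668]
tool_rot: [0.941, -0.338, -0.0, 0.0]
ft_force: [-0.3, -0.2, -0.2]
grip_width: 0.0847
```

Emit:
carry_out([
  [0,0,0.05,0,1],
  [0,0,0.15,0,1],
  [0,0,0.25,0,1],
  [0,0,0.25,0,1],
])

```text
clock: 6.2
eef_pos: [0.6519, 0.1096, 0.1389]
tool_rot: [0.941, -0.338, -0.002, 0.001]
ft_force: [0.3, -1.3, -0.5]
grip_width: 0.0851
```

Run:
```python
from h import *
from workcell import imaging,bot
import cv2
out=[]
for n,(a,b,s) in(("scene",(240,125,80)),("side",(190,155,80)),("wrist",(114,60,280))):
    im=imaging.camera(n)[...,::-1];out.append(cv2.resize(im[b:b+s,a:a+s],(266,266),interpolation=2))
    if n=="wrist":cv2.imwrite("pics/w5.png",im)
cv2.imwrite("pics/b5.png",cv2.resize(np.hstack(out),None,fx=1,fy=1))
```

```text
(no output)
```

View pics/b5.png

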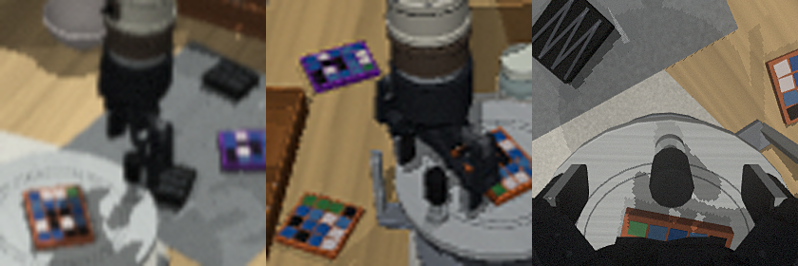

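View pics/w5.png

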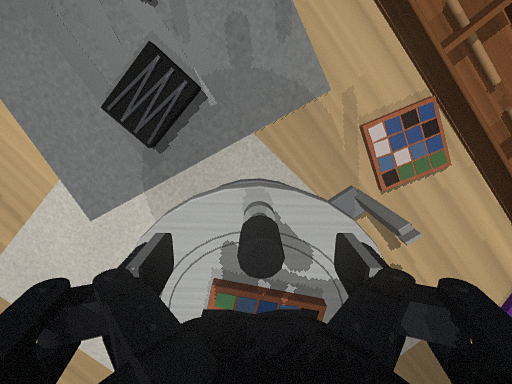

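Run:
```python
from h import *
from workcell import imaging,bot
m=imaging.camera_model("wrist");o=bot.get_obs();r=R.from_quat(o["tool_rot"])
print(o["eef_pos"])
for row in(250,254,258):
  P=atz(m,(261,row),.17);print(P,r.inv().apply(P-o["eef_pos"]))
import cv2
a=cv2.imread("pics/w5.png")[190:300,180:330];cv2.imwrite("pics/w5c.png",cv2.resize(a,None,fx=5,fy=5,interpolation=2))
```

```text
[0.65343706 0.10981309 0.14149592]
[0.65750882 0.10999146 0.17      ] [ 0.00301699 -0.00271672 -0.02850633]
[0.65613568 0.10830082 0.17      ] [ 0.00303399 -0.00053876 -0.02850538]
[0.65475075 0.10659567 0.17      ] [ 0.00305114  0.00165789 -0.02850442]
```

View pics/w5c.png

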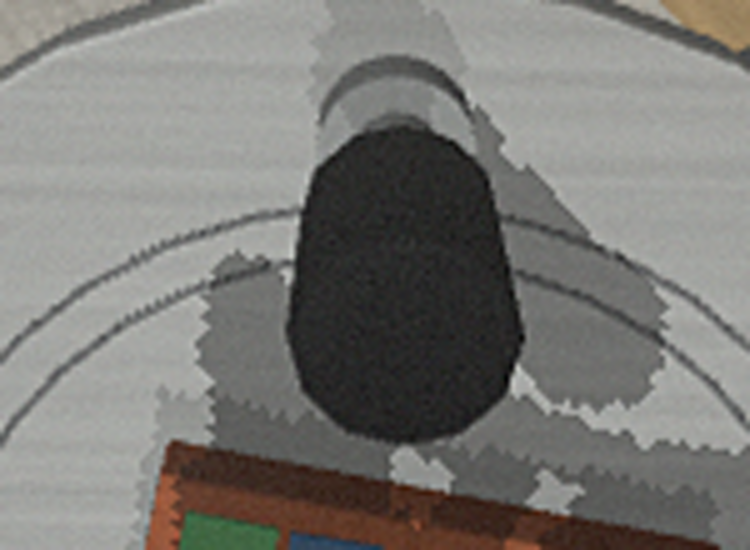

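Emit:
carry_out([
  [0.03,0.01,0,0,1],
  [0.03,0.01,0.06,0,1],
  [0.03,0.01,0.12,0,1],
  [0.03,0.01,0.12,0,1],
  [0.03,0.01,0.12,0,0],
  [0.03,0.01,0.12,0,-0.3],
  [0.03,0.01,0.12,0,-0.6],
  [0.03,0.01,0.12,0,-1],
  [0.03,0.01,0.12,0,-1],
  [0.03,0.01,0.12,0,-1],
  [0.03,0.01,0.12,0,-1],
])

```text
clock: 7.45
eef_pos: [0.6554, 0.1072, 0.13]
tool_rot: [0.941, -0.338, 0.0, -0.0]
ft_force: [-0.1, 0.0, 1.6]
grip_width: 0.0223
```

Run:
```python
from h import *
from workcell import imaging,bot
import cv2
o=bot.get_obs();print(o["eef_pos"],o["ft_force"],o["ft_torque"],o["grip_width"])
out=[]
for n,(a,b,s) in(("scene",(250,140,60)),("side",(205,170,60)),("wrist",(150,130,210))):
    im=imaging.camera(n)[...,::-1];out.append(cv2.resize(im[b:b+s,a:a+s],(266,266),interpolation=2))
cv2.imwrite("pics/b6.png",np.hstack(out))
```

```text
[0.65540014 0.10718412 0.13002943] [-0.13655317  0.02856522  1.64295466] [-0.05032422  0.00049951  0.02539054] 0.022315151196858323
```

View pics/b6.png

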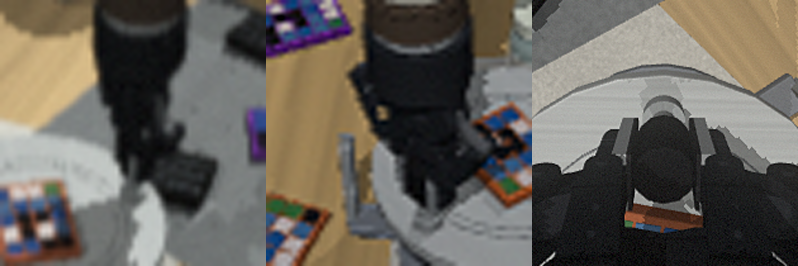

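Emit:
carry_out([
  [-0.016,0,0,-0.011,-1],
  [-0.047,0.001,0,-0.033,-1],
  [-0.094,0.005,0,-0.067,-1],
  [-0.141,0.011,0,-0.1,-1],
  [-0.202,0.023,0,-0.144,-1],
  [-0.263,0.039,0,-0.189,-1],
  [-0.323,0.06,0,-0.233,-1],
  [-0.38,0.084,0,-0.278,-1],
  [-0.436,0.113,0,-0.322,-1],
  [-0.477,0.137,0,-0.356,-1],
  [-0.503,0.154,0,-0.378,-1],
  [-0.516,0.163,0,-0.389,-1],
  [-0.516,0.163,0,-0.389,-1],
])

```text
clock: 8.9
eef_pos: [0.6052, 0.1286, 0.13]
tool_rot: [0.999, -0.039, 0.0, -0.001]
ft_force: [1.9, 5.0, -0.9]
grip_width: 0.0223
```

Run:
```python
from h import *
from workcell import imaging,bot
import cv2
o=bot.get_obs();r=R.from_quat(o["tool_rot"]);print(o["eef_pos"],o["ft_force"],"tool f",r.inv().apply(o["ft_force"]),o["ft_torque"],o["grip_width"],np.degrees(np.arctan2(*(o["eef_pos"][:2]-[.5971,.0387])[::-1])),np.degrees(2*np.arctan2(o["tool_rot"][1],o["tool_rot"][0])))
```

```text
[0.60516047 0.12863244 0.13000395] [ 1.92619659  4.98146234 -0.85013141] tool f [ 1.53359132 -5.11415617  0.86106221] [ 0.85552271 -0.23176839  0.17223002] 0.022310975310467464 84.87837559711598 -4.448793940350985
```

Emit:
carry_out([
  [-0.016,-0.005,0,-0.011,-1],
  [-0.047,-0.007,0,-0.033,-1],
  [-0.094,-0.005,0,-0.067,-1],
  [-0.141,0.001,0,-0.1,-1],
  [-0.202,0.013,0,-0.144,-1],
  [-0.263,0.029,0,-0.189,-1],
  [-0.323,0.05,0,-0.233,-1],
  [-0.38,0.074,0,-0.278,-1],
  [-0.436,0.103,0,-0.322,-1],
  [-0.49,0.135,0,-0.367,-1],
  [-0.541,0.171,0,-0.411,-1],
  [-0.59,0.21,0,-0.456,-1],
  [-0.625,0.244,0,-0.489,-1],
  [-0.636,0.254,0,-0.5,-1],
  [-0.636,0.254,0,-0.5,-1],
])

```text
clock: 10.4
eef_pos: [0.5387, 0.1082, 0.1299]
tool_rot: [0.938, 0.347, -0.0, -0.001]
ft_force: [-1.8, 5.6, 1.7]
grip_width: 0.0223
```

```bash
cat > st.py <<'E'
from h import *
from workcell import imaging,bot
o=bot.get_obs();r=R.from_quat(o["tool_rot"]);print(o["eef_pos"].round(4),"tool f",r.inv().apply(o["ft_force"]).round(2),"tool m",r.inv().apply(o["ft_torque"]).round(2),"w",o["grip_width"].round(4),"ang",np.degrees(np.arctan2(*(o["eef_pos"][:2]-[.5971,.0387])[::-1])).round(2),"x",np.degrees(2*np.arctan2(o["tool_rot"][1],o["tool_rot"][0])).round(2),"j6",o["joint_pos"][5].round(3))
E
python3 st.py
```

```text
Traceback (most recent call last):
  File "st.py", line 3, in <module>
    o=bot.get_obs();r=R.from_quat(o["tool_rot"]);print(o["eef_pos"].round(4),"tool f",r.inv().apply(o["ft_force"]).round(2),"tool m",r.inv().apply(o["ft_torque"]).round(2),"w",o["grip_width"].round(4),"ang",np.degrees(np.arctan2(*(o["eef_pos"][:2]-[.5971,.0387])[::-1])).round(2),"x",np.degrees(2*np.arctan2(o["tool_rot"][1],o["tool_rot"][0])).round(2),"j6",o["joint_pos"][5].round(3))
                                                                                                                                                                                ^^^^^^^^^^^^^^^^^^^^^
AttributeError: 'float' object has no attribute 'round'
```

```bash
sed -i 's/o\["grip_width"\].round(4)/round(o["grip_width"],4)/' st.py; python3 st.py
python3 - <<'E'
import numpy as np
a=np.array([[.6554,.1072],[.6052,.1286],[.5387,.1082]])
from scipy.optimize import least_squares
print(least_squares(lambda q:np.hypot(*(a-q[:2]).T)-.09,[.597,.0387]))
E
```

```text
[0.5387 0.1082 0.1299] tool f [ 2.25 -5.44 -1.68] tool m [ 0.91  0.59 -0.37] w 0.0223 ang 130.05 x 40.59 j6 1.059
     message: `gtol` termination condition is satisfied.
     success: True
      status: 1
         fun: [ 6.058e-05 -8.388e-05  4.911e-05]
           x: [ 5.965e-01  3.911e-02]
        cost: 6.558608625312915e-09
         jac: [[-6.545e-01 -7.560e-01]
               [-9.728e-02 -9.953e-01]
               [ 6.414e-01 -7.672e-01]]
        grad: [-3.222e-10  8.440e-10]
  optimality: 8.439543985684677e-10
 active_mask: [ 0.000e+00  0.000e+00]
        nfev: 3
        njev: 3
```

Emit:
carry_out([
  [-0.016,0,0,-0.011,-1],
  [-0.047,0.001,0,-0.033,-1],
  [-0.094,0.004,0,-0.067,-1],
  [-0.141,0.009,0,-0.1,-1],
  [-0.203,0.021,0,-0.144,-1],
  [-0.264,0.036,0,-0.189,-1],
  [-0.324,0.056,0,-0.233,-1],
  [-0.381,0.079,0,-0.278,-1],
  [-0.437,0.108,0,-0.322,-1],
  [-0.492,0.139,0,-0.367,-1],
  [-0.544,0.174,0,-0.411,-1],
  [-0.593,0.214,0,-0.456,-1],
  [-0.629,0.245,0,-0.489,-1],
  [-0.656,0.271,0,-0.517,-1],
  [-0.673,0.29,0,-0.533,-1],
  [-0.673,0.29,0,-0.533,-1],
])

```text
clock: 12.0
eef_pos: [0.5063, 0.0419, 0.1297]
tool_rot: [0.716, 0.698, -0.0, -0.001]
ft_force: [-1.8, 4.7, 0.8]
grip_width: 0.0224
```

```bash
python3 st.py
python3 - <<'E'
from h import *
from workcell import imaging
import cv2
out=[]
for n,(a,b,s) in(("scene",(195,140,120)),("side",(200,140,120))):
    im=imaging.camera(n)[...,::-1];cv2.imwrite(f"pics/{n}7.png",im);out.append(cv2.resize(im[b:b+s,a:a+s],(400,400),interpolation=2))
cv2.imwrite("pics/b7.png",np.hstack(out))
cv2.imwrite("pics/w7.png",imaging.camera("wrist")[...,::-1])
E
```

```text
[0.5063 0.0419 0.1297] tool f [ 4.62 -1.93 -0.79] tool m [ 0.27  0.96 -0.48] w 0.0224 ang 177.99 x 88.53 j6 0.107
```

View pics/b7.png

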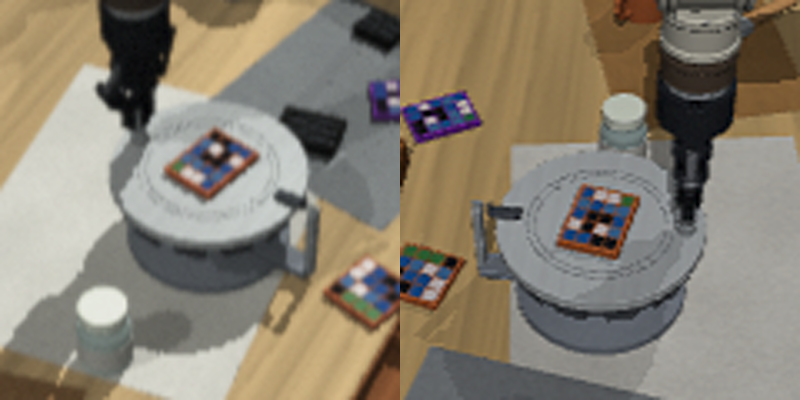

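View pics/w7.png

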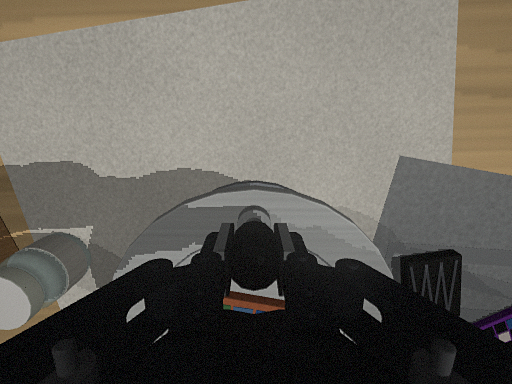

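Run:
```python
from h import *
import cv2
a=cv2.imread("pics/scene7.png")[190:230,265:305];b=cv2.imread("pics/side7.png")[190:230,210:250]
cv2.imwrite("pics/b8.png",np.hstack([cv2.resize(a,(400,400),interpolation=2),cv2.resize(b,(400,400),interpolation=2)]))
```

```text
(no output)
```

View pics/b8.png

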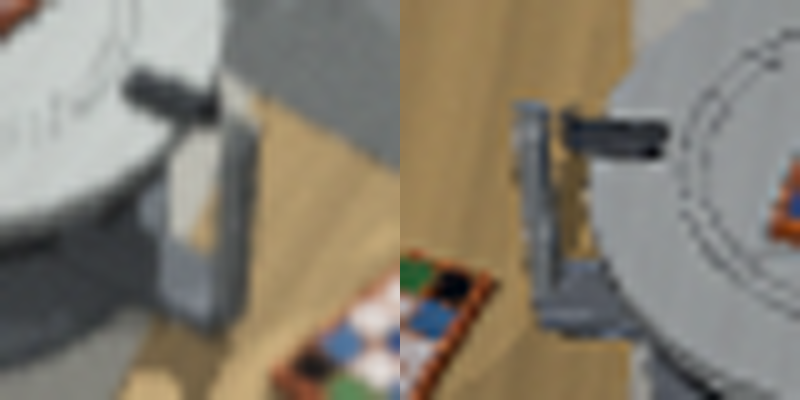

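Run:
```python
from h import *
from workcell import imaging
S=imaging.camera_model("scene");D=imaging.camera_model("side")
s=lambda x,y:(265+x/10-.5,190+y/10-.5);d=lambda x,y:(210+(x-400)/10-.5,190+y/10-.5)
for a,b,z in[((216,110),(563,130),.113),((240,112),(530,105),.12)]:
    a=s(*a);b=d(*b);print(tri([S,D],[a,b]),atz(S,a,z),atz(D,b,z))
```

```text
[0.71853924 0.03343472 0.11275824] [0.71839591 0.03316787 0.113     ] [0.71871135 0.03375815 0.113     ]
[0.72995594 0.02951866 0.12076065] [0.72908209 0.03006172 0.12      ] [0.73068688 0.02900935 0.12      ]
```

Emit:
carry_out([
  [0,0,0.015,0,-1],
  [0,0,0.03,0,-1],
  [0,0,0.03,0,-1],
  [0,0,0.03,0,-1],
])

```text
clock: 12.55
eef_pos: [0.5063, 0.042, 0.1264]
tool_rot: [0.716, 0.698, -0.0, -0.001]
ft_force: [-1.6, 5.5, -0.5]
grip_width: 0.0223
```

```bash
python3 st.py
```

```text
[0.5063 0.042  0.1264] tool f [ 5.44 -1.77  0.48] tool m [ 0.25  1.01 -0.5 ] w 0.0223 ang 177.94 x 88.5 j6 0.108
```

Emit:
carry_out([
  [0,0,0.015,0,-1],
  [0,0,0.03,0,-1],
  [0,0,0.045,0,-1],
  [0,0,0.06,0,-1],
  [0,0,0.06,0,-1],
  [0,0,0.06,0,-1],
])

```text
clock: 13.15
eef_pos: [0.5063, 0.042, 0.1209]
tool_rot: [0.716, 0.698, -0.0, -0.001]
ft_force: [-2.4, 5.0, 3.8]
grip_width: 0.0226
```

```bash
python3 st.py
```

```text
[0.5063 0.042  0.1209] tool f [ 4.98 -2.55 -3.82] tool m [ 0.47  0.92 -0.5 ] w 0.0226 ang 177.93 x 88.5 j6 0.108
```

Emit:
carry_out([
  [0.007,0,0,0.005,-1],
  [0.015,0,0,0.0107,-1],
  [0.015,0,0,0.0107,-1],
])

```text
clock: 13.45
eef_pos: [0.5064, 0.0436, 0.1209]
tool_rot: [0.722, 0.692, -0.0, -0.001]
ft_force: [-3.4, 5.7, 3.0]
grip_width: 0.0224
```

Emit:
carry_out([
  [0.007,0,0,0.005,-1],
  [0.015,0,0,0.0107,-1],
  [0.015,0,0,0.0107,-1],
])

```text
clock: 13.75
eef_pos: [0.5065, 0.0451, 0.1209]
tool_rot: [0.728, 0.686, -0.0, -0.001]
ft_force: [-2.3, 5.8, 4.2]
grip_width: 0.0227
```

Emit:
carry_out([
  [0.007,0,0,0.005,-1],
  [0.015,0,0,0.0107,-1],
  [0.015,0,0,0.0107,-1],
])

```text
clock: 14.05
eef_pos: [0.5066, 0.0466, 0.1209]
tool_rot: [0.734, 0.679, -0.0, -0.001]
ft_force: [-2.2, 4.2, 2.9]
grip_width: 0.0227
```

Emit:
carry_out([
  [0.007,0,0,0.005,-1],
  [0.015,0,0,0.0107,-1],
  [0.015,0,0,0.0107,-1],
])

```text
clock: 14.35
eef_pos: [0.5068, 0.0482, 0.1209]
tool_rot: [0.739, 0.673, -0.0, -0.001]
ft_force: [-2.6, 5.7, 3.7]
grip_width: 0.0226
```

Emit:
carry_out([
  [0.007,0,0,0.005,-1],
  [0.015,0,0,0.0107,-1],
  [0.015,0,0,0.0107,-1],
])

```text
clock: 14.65
eef_pos: [0.5069, 0.0497, 0.1209]
tool_rot: [0.745, 0.667, -0.0, -0.001]
ft_force: [-2.8, 5.7, 3.6]
grip_width: 0.0224
```

Emit:
carry_out([
  [0.007,0,0,0.005,-1],
  [0.015,0,0,0.0107,-1],
  [0.015,0,0,0.0107,-1],
])

```text
clock: 14.95
eef_pos: [0.5071, 0.0512, 0.1209]
tool_rot: [0.751, 0.661, -0.0, -0.001]
ft_force: [-2.4, 5.5, 2.9]
grip_width: 0.0225
```

Emit:
carry_out([
  [0.007,0,0,0.005,-1],
  [0.015,0,0,0.0107,-1],
  [0.015,0,0,0.0107,-1],
])

```text
clock: 15.25
eef_pos: [0.5073, 0.0527, 0.1209]
tool_rot: [0.756, 0.654, -0.0, -0.001]
ft_force: [-2.9, 6.2, 3.2]
grip_width: 0.0223
```

Emit:
carry_out([
  [0.007,0,0,0.005,-1],
  [0.015,0,0,0.0107,-1],
  [0.015,0,0,0.0107,-1],
])

```text
clock: 15.55
eef_pos: [0.5076, 0.0542, 0.1209]
tool_rot: [0.762, 0.648, -0.0, -0.001]
ft_force: [-2.7, 5.8, 2.5]
grip_width: 0.0224
```

Emit:
carry_out([
  [0.007,0,0,0.005,-1],
  [0.015,0,0,0.0107,-1],
  [0.015,0,0,0.0107,-1],
])

```text
clock: 15.85
eef_pos: [0.5078, 0.0557, 0.1209]
tool_rot: [0.767, 0.642, -0.0, -0.001]
ft_force: [-3.3, 5.8, 2.4]
grip_width: 0.0225
```

Emit:
carry_out([
  [0.007,0,0,0.005,-1],
  [0.015,0,0,0.0107,-1],
  [0.015,0,0,0.0107,-1],
])

```text
clock: 16.15
eef_pos: [0.5081, 0.0572, 0.1209]
tool_rot: [0.772, 0.635, -0.0, -0.001]
ft_force: [-1.4, 5.8, 2.7]
grip_width: 0.0224
```

```bash
python3 st.py
python3 - <<'E'
from h import *
from workcell import imaging
import cv2
out=[]
for n,(a,b) in(("scene",(265,185)),("side",(210,185))):
    im=imaging.camera(n)[...,::-1];cv2.imwrite(f"pics/{n}9.png",im);out.append(cv2.resize(im[b:b+40,a:a+40],(400,400),interpolation=2))
cv2.imwrite("pics/b9.png",np.hstack(out))
E
```

```text
[0.5081 0.0572 0.1209] tool f [ 5.46 -2.47 -2.66] tool m [ 0.61  1.02 -0.43] w 0.0224 ang 168.28 x 78.87 j6 0.305
```

View pics/b9.png

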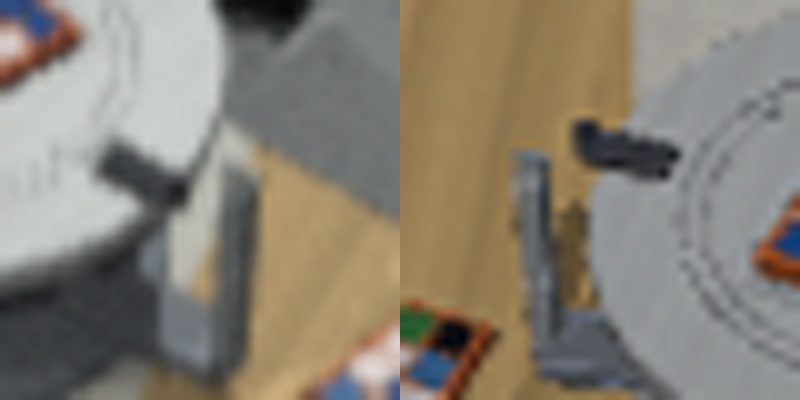

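Emit:
carry_out([
  [0.007,0,0,0.005,-1],
  [0.015,0,0,0.0107,-1],
  [0.015,0,0,0.0107,-1],
])

```text
clock: 16.55
eef_pos: [0.5085, 0.0586, 0.1209]
tool_rot: [0.778, 0.629, -0.0, -0.001]
ft_force: [-2.2, 6.0, 2.6]
grip_width: 0.0226
```

Emit:
carry_out([
  [0.007,0,0,0.005,-1],
  [0.015,0,0,0.0107,-1],
  [0.015,0,0,0.0107,-1],
])

```text
clock: 16.85
eef_pos: [0.5088, 0.0601, 0.1209]
tool_rot: [0.783, 0.622, 0.0, -0.001]
ft_force: [-1.6, 5.1, 2.4]
grip_width: 0.0223
```

Emit:
carry_out([
  [0,0,-0.03,0,-1],
  [0,0,-0.06,0,-1],
  [-0.03,0,-0.06,-0.021,-1],
  [-0.08,0.004,-0.06,-0.057,-1],
  [-0.13,0.009,-0.06,-0.092,-1],
  [-0.16,0.014,-0.06,-0.114,-1],
  [-0.172,0.016,-0.06,-0.122,-1],
  [-0.172,0.016,-0.06,-0.122,-1],
])

```text
clock: 17.65
eef_pos: [0.5063, 0.0427, 0.1266]
tool_rot: [0.72, 0.694, -0.0, -0.001]
ft_force: [-2.3, 6.0, 1.1]
grip_width: 0.0223
```

```bash
python3 st.py
```

```text
[0.5063 0.0427 0.1266] tool f [ 5.95 -2.5  -1.06] tool m [ 0.33  1.04 -0.54] w 0.0223 ang 177.47 x 87.93 j6 0.119
```

Emit:
carry_out([
  [0,0,0.015,0,-1],
  [0,0,0.03,0,-1],
  [0,0,0.05,0,-1],
  [0,0,0.065,0,-1],
  [0,0,0.065,0,-1],
])

```text
clock: 18.15
eef_pos: [0.5064, 0.0427, 0.1205]
tool_rot: [0.72, 0.694, -0.0, -0.001]
ft_force: [-2.4, 6.1, 3.0]
grip_width: 0.0222
```

```bash
python3 st.py
```

```text
[0.5064 0.0427 0.1205] tool f [ 5.98 -2.59 -3.01] tool m [ 0.47  0.97 -0.58] w 0.0222 ang 177.45 x 87.93 j6 0.12
```

Emit:
carry_out([
  [-0.007,0,0,-0.005,-1],
  [-0.015,0,0,-0.0107,-1],
  [-0.015,0,0,-0.0107,-1],
])

```text
clock: 18.45
eef_pos: [0.5063, 0.0414, 0.1205]
tool_rot: [0.714, 0.7, 0.0, -0.001]
ft_force: [-2.7, 4.6, 3.3]
grip_width: 0.0227
```

Emit:
carry_out([
  [-0.007,0,0,-0.005,-1],
  [-0.015,0,0,-0.0107,-1],
  [-0.015,0,0,-0.0107,-1],
])

```text
clock: 18.75
eef_pos: [0.5063, 0.0399, 0.1205]
tool_rot: [0.708, 0.706, 0.0, -0.001]
ft_force: [-2.3, 5.0, 2.9]
grip_width: 0.0225
```

Emit:
carry_out([
  [-0.007,0,0,-0.005,-1],
  [-0.015,0,0,-0.0107,-1],
  [-0.015,0,0,-0.0107,-1],
])

```text
clock: 19.05
eef_pos: [0.5063, 0.0383, 0.1203]
tool_rot: [0.702, 0.712, -0.0, -0.001]
ft_force: [-1.4, 5.7, 1.3]
grip_width: 0.0224
```

Emit:
carry_out([
  [-0.007,0,0,-0.005,-1],
  [-0.015,0,0,-0.0107,-1],
  [-0.015,0,0,-0.0107,-1],
])

```text
clock: 19.35
eef_pos: [0.5063, 0.0368, 0.1202]
tool_rot: [0.696, 0.718, -0.0, -0.001]
ft_force: [-1.3, 5.1, 1.1]
grip_width: 0.0224
```

Emit:
carry_out([
  [-0.01,0,0,-0.007,-1],
  [-0.01,0,0,-0.007,-1],
])

```text
clock: 19.55
eef_pos: [0.5063, 0.0358, 0.1202]
tool_rot: [0.692, 0.722, -0.0, -0.001]
ft_force: [-2.6, 5.8, 0.4]
grip_width: 0.0229
```

```bash
python3 st.py
```

```text
[0.5063 0.0358 0.1202] tool f [ 5.89 -2.4  -0.41] tool m [ 0.23  1.05 -0.48] w 0.0229 ang -178.18 x 92.41 j6 0.028
```

Emit:
carry_out([
  [0.007,0,0,0.005,-1],
  [0.014,0,0,0.01,-1],
  [0.014,0,0.015,0.01,-1],
  [0.014,0,0.03,0.01,-1],
  [0.014,0,0.03,0.01,-1],
])

```text
clock: 20.05
eef_pos: [0.5062, 0.0373, 0.1169]
tool_rot: [0.698, 0.716, -0.0, -0.001]
ft_force: [-1.0, 5.2, -0.1]
grip_width: 0.0224
```

```bash
python3 st.py
```

```text
[0.5062 0.0373 0.1169] tool f [ 5.21 -0.82  0.14] tool m [ 0.1   1.11 -0.5 ] w 0.0224 ang -179.09 x 91.5 j6 0.046
```

Emit:
carry_out([
  [0,0,0.015,0,-1],
  [0,0,0.03,0,-1],
  [0,0,0.045,0,-1],
  [0,0,0.055,0,-1],
  [0,0,0.058,0,-1],
  [0,0,0.058,0,-1],
])

```text
clock: 20.65
eef_pos: [0.5063, 0.0373, 0.1122]
tool_rot: [0.698, 0.716, 0.0, -0.001]
ft_force: [-3.3, 5.6, 6.0]
grip_width: 0.0222
```

```bash
python3 st.py
```

```text
[0.5063 0.0373 0.1122] tool f [ 5.69 -3.17 -6.  ] tool m [ 0.69  1.01 -0.51] w 0.0222 ang -179.09 x 91.51 j6 0.046
```

Emit:
carry_out([
  [0,0,0.01,0,-1],
  [0,0,0.01,0,-1],
])

```text
clock: 20.85
eef_pos: [0.5064, 0.0373, 0.1121]
tool_rot: [0.698, 0.716, 0.0, -0.001]
ft_force: [-5.7, 4.8, 11.1]
grip_width: 0.0226
```

```bash
python3 st.py
```

```text
[0.5064 0.0373 0.1121] tool f [  4.99  -5.55 -11.13] tool m [ 1.06  1.07 -0.54] w 0.0226 ang -179.09 x 91.5 j6 0.046
```

Emit:
carry_out([
  [0,0,-0.012,0,-1],
  [0,0,-0.012,0,-0.5],
  [0,0,-0.012,0,0],
  [0,0,-0.012,0,1],
  [0,0,-0.012,0,1],
  [0,0,-0.012,0,1],
  [0,0,-0.012,0,1],
  [0,0,-0.012,0,1],
])

```text
clock: 21.65
eef_pos: [0.507, 0.0363, 0.1116]
tool_rot: [0.698, 0.716, -0.0, 0.0]
ft_force: [0.2, 0.2, -0.6]
grip_width: 0.0855
```

Emit:
carry_out([
  [0,0,-0.1,0,1],
  [0,0,-0.3,0,1],
  [0,0,-0.6,0,1],
  [0,0,-1,0,1],
  [0,0,-1,0,1],
])

```text
clock: 22.15
eef_pos: [0.5106, 0.0368, 0.2183]
tool_rot: [0.698, 0.716, 0.004, 0.004]
ft_force: [0.6, -0.3, 1.0]
grip_width: 0.0857
```

Emit:
carry_out([
  [0,-0.3,-0.2,0,1],
  [0,-0.6,-0.3,0,1],
  [0,-0.9,-0.3,0,1],
  [0,-0.9,-0.3,0,1],
])

```text
clock: 22.55
eef_pos: [0.4138, 0.0341, 0.2425]
tool_rot: [0.698, 0.716, -0.0, -0.0]
ft_force: [1.5, 0.4, -0.2]
grip_width: 0.0855
```

```bash
python3 st.py
python3 - <<'E'
from h import *
from workcell import imaging
import cv2
out=[]
for n,(a,b) in(("scene",(205,140)),("side",(210,150))):
    im=imaging.camera(n)[...,::-1];cv2.imwrite(f"pics/{n}12.png",im);out.append(cv2.resize(im[b:b+100,a:a+100],(400,400),interpolation=2))
cv2.imwrite("pics/b12.png",np.hstack(out))
cv2.imwrite("pics/w12.png",imaging.camera("wrist")[...,::-1])
E
```

```text
[0.4138 0.0341 0.2425] tool f [0.34 1.52 0.16] tool m [-0.04  0.03  0.02] w 0.0855 ang -178.56 x 91.47 j6 0.057
```

View pics/b12.png

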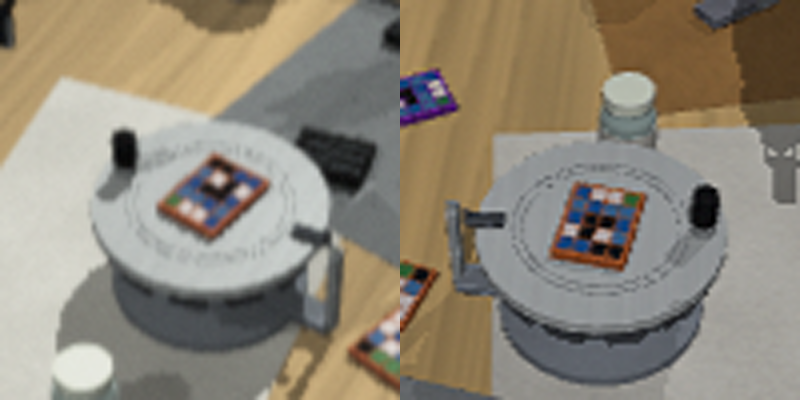

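View pics/w12.png

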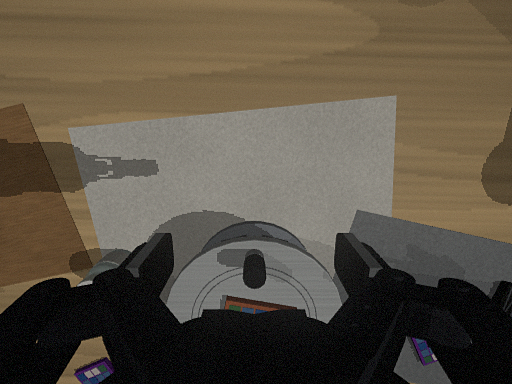

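Run:
```python
from h import *
import cv2
a=cv2.imread("pics/scene12.png")[165:195,220:250];b=cv2.imread("pics/side12.png")[185:215,270:300]
cv2.imwrite("pics/b13.png",np.hstack([cv2.resize(a,(390,390),interpolation=2),cv2.resize(b,(390,390),interpolation=2)]))
from workcell import imaging
S=imaging.camera_model("scene");D=imaging.camera_model("side")
for z in(.170,.152,.137,.119):print(z,((proj(S,(.5065,.0375,z))-[220,165]+.5)*13).round(),((proj(D,(.5065,.0375,z))-[270,185]+.5)*13).round()+[390,0])
```

```text
0.17 [206.  68.] [611. 132.]
0.152 [208. 115.] [607. 181.]
0.137 [210. 153.] [604. 221.]
0.119 [212. 198.] [601. 267.]
```

View pics/b13.png

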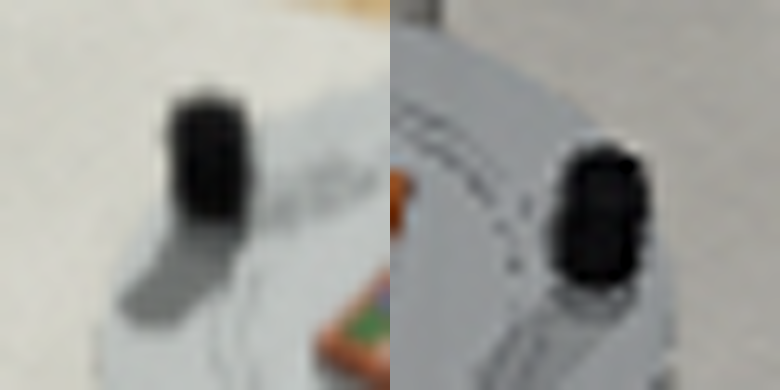

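Run:
```python
from workcell import order,bot
print(bot.get_obs()["clock"],order.job_done())
```

```text
the job is handed in; nothing more can be done
22.7 None
```

The wheel is indexed with the knob fully home, and the job was handed in at 22.7 s; no verdict was reported.

**What I did:** I gripped the knob and turned the wheel about 128° counter-clockwise to the mark. With a light press of about 9 mm, I felt about 18 mm of knob travel clockwise and found nothing. I then lifted, went back and felt counter-clockwise. The pin dropped in about 4 mm past my first stop: the push-back fell from 3 N to 0. I eased back to take the side load off and pushed to the hard stop (11 N there), then let go and backed off.

**Last checks:**
- **Knob:** in the scene and side pictures its top matches 152 mm, so it is fully home and stays down with the gripper open and clear.
- **Wheel:** I estimate the pointer is about 9 mm from the mark; the limit is 22 mm. The estimate comes from the knob's travel and an earlier picture measurement.
- **Tile:** it looks close to the wheel's centre in the pictures, but I did not measure its offset.
- **Other things:** nothing in the views I took looks disturbed. I did not measure each item.
- **Side force:** it read about 5–6 N throughout and did not rise when the pin caught. It vanished on release.

**What disagreed:** my first grasp closed on nothing above the knob. In the pictures the fingertips were about 10 mm behind the reported TCP, not 25 mm ahead of it. I went 37 mm lower and that grasp held. The fixed cameras and the wrist camera also differed by 2–3 mm on where the wheel's axis is.

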